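# Spin the sorting turntable and brake its opening at the chute

## Task

Flick the turntable's peg with a fingertip, counter-clockwise seen from above, so that the table spins by itself and its lip's opening runs past the chute untouched at least once. Then, on a later pass, brake it with a fingertip pressed on the plate (not against the peg) so that it comes to rest at the first stop with the opening squarely in front of the chute: no nudging it round afterwards. Grasp nothing, leave the things around it where they are, and finish with the fingertip still pressing on the plate.

Things in the scene. Friction and masses are not known exactly. Their poses are not given: they have to be found in the camera images.
- stand: fixed dark steel foot of the turntable, 124 mm across, with a small open steel chute on a bracket. Origin on the board under the turning axis, z up; its +x axis points from the axis to the chute. The chute is a trough 28 mm wide inside, 34 mm over its walls, that begins 114 mm from the axis, below the plate's top, and slopes down to 168 mm from the axis
- axis_top (a point): point on the turning axis at the height of the plate's upper face, 45 mm above the board (a 13 mm radius hub cap stands 5 mm higher there)
- chute_mouth (a point): fixed point before the chute's mouth, 107 mm from the axis, at the height of the plate's upper face
- wheel (a joint): angle of the turntable in rad, unlimited and not wrapped: 0 when the opening faces the chute, growing counter-clockwise seen from above, so the opening faces the chute again at 2 pi, 4 pi and so on. It starts at rest between -4.4 and -1.9. It turns freely on its bearing: a light drag proportional to speed, no other friction, lets the speed fall by two thirds in about 7 to 11 s; a fingertip pressed on the plate with a few newtons stops it almost at once
- plate: flat round plywood plate of 220 mm diameter, 8 mm thick, upper face 45 mm above the board, with the peg and a dark lip on it. Origin on the turning axis at board height; +x points to the opening. The lip, from 104 to 110 mm radius, stands 10 mm above the face and has one opening 0.66 rad (70 mm) wide. Between 60 and 100 mm radius the face is bare and may be pressed
- opening (a point): middle of the lip's opening, 107 mm from the axis, at the height of the plate's upper face; turns with the plate
- peg: upright dark wooden peg that can spin on its own pin, standing on the plate 45 mm from the axis, on the side opposite to the opening, 34 mm tall, its foot 20 mm and its shaft 14 mm across (18 mm at the head); origin at its foot on the plate's face
- clam_dish: loose shallow dish, 50 mm across and 8 mm high, on the board under the chute's end; leave it
- steel_cup: loose open steel cup, 57 mm across, 54 mm high, on the board to the right; leave it
- tin_round: loose round tin, 69 mm across, 25 mm high, on the board to the right; leave it
- polish_bar: loose white bar, 22 x 55 x 16 mm, on the board to the far left; leave it

How it is judged (in metres and radians):
On the way, in this order (a step that is already met when the one before it is completed fails the run):
1. the table spins by itself, untouched, after its opening has passed the chute (value of joint wheel above 0.5 rad and velocity of joint wheel above 0.2 rad/s and contact force between anything else and plate below 0.1 N), for 0.2 s.
2. a finger presses on the plate and the table is stopped with the opening at the chute (contact force between the fingers and plate above 0.5 N and distance between opening and chute_mouth below 0.022 m and velocity of joint wheel between -0.05 and 0.05 rad/s), for 0.3 s.
At the end, for the whole second after the job is handed in: After a free pass the table rests with the middle of its opening within 22 mm of the point before the chute, a finger pressing on the plate with over 0.5 N and not touching the peg; dish, cup, tin and bar are within 20 mm of where they stood (all of step 2 and contact force between the fingers and peg below 0.2 N and value of joint wheel above 5.5 rad and distance of each of clam_dish, steel_cup, tin_round, polish_bar from where it was at the start of the episode below 0.02 m); the arm keeps its last pose, push and grip.
It fails at once if the table is touched while its opening runs past the chute the first time (from 0.4 rad before it to 2 rad after it): it must be flicked, not carried round (value of joint wheel between -0.4 and 2 rad and contact force between anything else and plate above 0.3 N).
It fails at once if the peg is touched again after the flick (value of joint wheel above -0.4 rad and contact force between anything else and peg above 0.3 N).
It fails at once if once its opening has come to the chute, the table stops or turns back anywhere but with the opening at the chute (value of joint wheel above -0.4 rad and velocity of joint wheel below 0.02 rad/s and distance between opening and chute_mouth above 0.022 m).
It fails at once if the dish, cup, tin or bar is pushed away or lifted (distance of any of clam_dish, steel_cup, tin_round, polish_bar from where it was at the start of the episode above 0.02 m).
It also fails if it takes over 61 s, if anything falls off the work surface, if the arm or the gripper's body presses on something with over 40 N, if the wrist force passes 120 N, or if a joint passes its speed limit or range.

## Robot

A 6-joint arm with a two-finger parallel gripper is mounted at the origin on a cart in front of the work surface, level with it; the furniture and walls round the work are solid. World frame = base frame: x ahead of the robot, y to its left, z up, the work surface at z = 0. Lengths are in mm, angles in degrees, forces in N, time in s.
With the tool pointing down it reaches from about 300 to 850 mm from the base axis. Payload 4.2 kg.
Tool frame: the origin (TCP) lies midway between the tips of the shut fingers; the grasp point (between the pads) lies 19 mm behind it (env.tcp_to_grasp is the distance from the TCP to the grasp point, in mm); z points along the fingers, x is the direction in which the jaws open and shut, and the axes are right-handed (so a half turn about z gives the same grasp; the last joint's range is limited). The gripper opens to 91 mm and grips with 3 to 60 N. Pads are 32 mm wide; open, the fingers measure 118 mm over their backs; the gripper's body (76 mm by 178 mm) begins 60 mm behind the grasp point.
Start: joints at [-74.083, 18.312, 89.639, -0, 72.044, -1.146], TCP at [168.718, -549.707, 213.976] pointing down, gripper open.
Joint ranges: [-177.97, 177.97], [-48.28, 115.42], [12.27, 149.76], [-77.06, 257.06], [2.81, 150.46], [-146.56, 146.56]. Speed limits (degrees/s): [147.25, 147.25, 180, 180, 180, 180].

## Interface

Orientations are given as [roll, pitch, yaw] about the fixed x, y, z axes, in that order (R = Rz(yaw) Ry(pitch) Rx(roll)).
In Python, from workcell import env gives the robot as it stands.
- The arm moves only by the tool drive_tool, never from a script. Its argument "motion" is a list of rows, each a list of 2 entries, a list of its own where there are three numbers: the shift along the world's x, y, z in m, then the turn, a rotation vector about the world's x, y, z in rad. In form: [[[dx, dy, dz], [wx, wy, wz]], ...]. A call has exactly 10 rows; each row shifts and turns the commanded pose from where the row before left it; what a row does not reach is not made up. A row lasts 1/12 s, in which the tool goes at most 41.7 mm and 7.16 degrees, less where a joint would pass 70% of its speed; a pose out of reach is approached as far as the arm can. A call is refused whole if a number of a shift passes 0.0417 or a number of a turn 0.125, either way. A call with a gripper value outside its range is refused whole. "claw" is the opening, from 0 (shut) to 1 (fully open), set as the call begins (left out, the last holds). The fingers move at their own pace and stop on an object; "force" is the grip in N (left out, the last holds). Time passes only in rows, so rows that do not move let the fingers close, or fill a call up. It gives the time, the measured TCP pose, the force and the opening at its end, in the units of the state.
- env.state(): the state, without advancing time (a new reading comes with each control period).
- env.grab_frame(name): name is "scene" or "top" or "wrist"; returns the picture (420x560x3 uint8, red, green, blue); there is no depth.
- env.camera_params(name): a dict with "fov_y" (degrees; the focal length in pixels is half the picture's height over the tangent of half this angle, whatever the lens; pixels are square), "cx", "cy" (the principal point, pixels), "k1" (the pictures are not rectified: a ray, as slopes to the right and down, at radius r is drawn at 1 + k1 r^2 times it, then the intrinsics apply), "pose" (4x4, takes a point from camera to world coordinates). Camera axes: x right, y down, z forward; pixel columns grow to the right and rows downward; lengths in mm; the calibration is good to about 2 mm. A picture is of the moment at which its call begins: read the wrist's pose just before it. camera_params takes no time and is no camera call; for the wrist camera it gives the pose at the moment of the call.
- env.job_done(): hands the job in, once; it reports no verdict.
The state is a dict: "time_s": time; "qpos": joint angles; "qvel": joint speeds; "effort": joint torques, N m; "ee_pos": TCP position; "ee_rot": TCP orientation; "force": force on the tool from outside, world axes, zero at the start; "torque": the same for the moment, N m; "gripper_width": finger opening in mm.
Only numpy, scipy, OpenCV 4.12 (cv2) and the standard library are available. Lean on these libraries where they do the work, as an engineer would, in place of code of your own. Each camera call takes 0.05 s, during which the arm holds its last target.

## Working session

There is one attempt and no reset: what is moved stays moved. The work goes in short steps, Python scripts to look and compute and a tool call to move; the robot and the scene stay as the last step left them, time stands still between calls to the robot, and variables do not carry over. Pictures are saved under pics/ and viewed, and the job is handed in when it is done.

Besides the shell and the picture viewer there is one more tool, called after ">>>" in YAML: its name, and indented under it one key for each argument. drive_tool: Moves the arm, as the interface text tells. Its arguments: {"type":"object","properties":{"motion":{"type":"array","items":{"type":"array"}},"claw":{"type":"number"},"force":{"type":"number"}},"required":["motion"]}

```bash
ls; mkdir -p pics; python3 - <<'E'
from workcell import env
import cv2
print(env.state())
for n in ["scene","top","wrist"]:
    p=env.camera_params(n);print(n,p)
    cv2.imwrite(f"pics/{n}0.png",env.grab_frame(n)[:,:,::-1])
E
```

```text
pics
{'time_s': 0.0, 'qpos': array([-7.40850709e+01,  1.83508163e+01,  8.97054331e+01, -1.41840135e-03,
        7.20425688e+01, -1.14553278e+00]), 'qvel': array([ 0.13659475, -0.04769034, -0.05381138,  0.04136546,  0.00039874,
       -0.02694643]), 'effort': array([ 2.63132279e-03, -4.12456119e+01, -2.31973028e+01,  7.34082260e-02,
        4.57558560e-02, -1.63805580e-04]), 'ee_pos': array([ 168.55584502, -549.22539325,  213.13512913]), 'ee_rot': array([-1.79999373e+02,  9.88254751e-02, -7.29390991e+01]), 'force': array([-1.0835425 ,  0.34800958,  0.58578468]), 'torque': array([0.03262463, 0.04908043, 0.0119679 ]), 'gripper_width': 91.09764855261189}
scene {'fov_y': 57.90512123750933, 'cx': 278.7404599165276, 'cy': 214.03399111839997, 'k1': 0.014642304135684556, 'pose': array([[-6.63610192e-01, -4.61333848e-01,  5.88890986e-01,
         5.37729572e+00],
       [-7.48078545e-01,  4.09187713e-01, -5.22440337e-01,
         5.10310832e+02],
       [ 5.24552707e-05, -7.87233444e-01, -6.16655091e-01,
         6.63736682e+02],
       [ 0.00000000e+00,  0.00000000e+00,  0.00000000e+00,
     
[... 247 characters left out ...]
e-01, -2.11395470e-02, -1.21605824e-02,
         1.07681021e+01],
       [ 1.54824139e-02, -1.64861687e-01, -9.86195173e-01,
         9.61098370e+02],
       [ 0.00000000e+00,  0.00000000e+00,  0.00000000e+00,
         1.00000000e+00]])}
wrist {'fov_y': 70.67531110311863, 'cx': 272.8911804851017, 'cy': 211.7585638951764, 'k1': -0.04409273969343797, 'pose': array([[ 2.94093409e-01, -9.24528664e-01, -2.42395989e-01,
         2.37090061e+02],
       [-9.55775941e-01, -2.84794036e-01, -7.33805651e-02,
        -5.28843531e+02],
       [-1.19049640e-03,  2.53256995e-01, -9.67398303e-01,
         3.82337513e+02],
       [ 0.00000000e+00,  0.00000000e+00,  0.00000000e+00,
         1.00000000e+00]])}
```

View pics/top0.png

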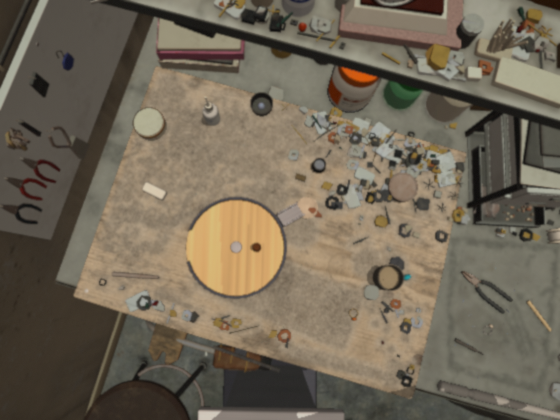

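View pics/scene0.png

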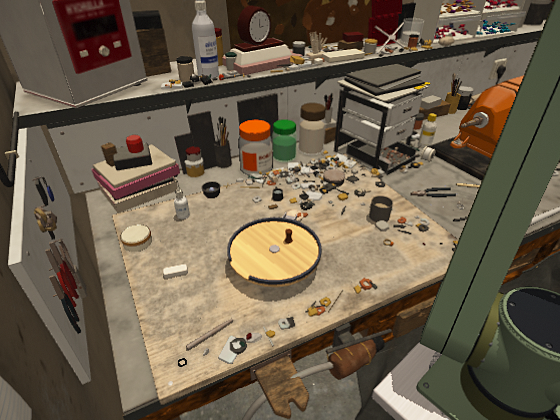

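```bash
cat > h.py <<'E'
import numpy as np,cv2
from workcell import env
def ray(n,u,v,z,p=None):
    p=p or env.camera_params(n); f=210/np.tan(np.radians(p['fov_y']/2))
    x,y=(u-p['cx'])/f,(v-p['cy'])/f
    rd=np.hypot(x,y);r=rd
    for _ in range(20): r=rd/(1+p['k1']*r*r)
    s=r/rd if rd>0 else 1
    T=p['pose'];d=T[:3,:3]@[x*s,y*s,1];o=T[:3,3]
    return o+d*(z-o[2])/d[2]
def proj(n,P,p=None):
    p=p or env.camera_params(n); f=210/np.tan(np.radians(p['fov_y']/2))
    T=p['pose'];c=T[:3,:3].T@(np.array(P)-T[:3,3]);x,y=c[0]/c[2],c[1]/c[2];k=1+p['k1']*(x*x+y*y)
    return p['cx']+f*x*k,p['cy']+f*y*k
E
python3 - <<'E'
import cv2,numpy as np
from h import *
im=cv2.imread('pics/top0.png')
c=im[180:320,160:340];cv2.imwrite('pics/topz.png',cv2.resize(c,None,fx=4.2,fy=4.2,interpolation=cv2.INTER_CUBIC))
im2=cv2.imread('pics/scene0.png')
c=im2[205:295,210:340];cv2.imwrite('pics/scz.png',cv2.resize(c,None,fx=6,fy=6,interpolation=cv2.INTER_CUBIC))
hsv=cv2.cvtColor(im,cv2.COLOR_BGR2HSV)
m=cv2.inRange(hsv,(10,110,140),(30,255,255));m[:180]=0;m[320:]=0;m[:,:160]=0;m[:,340:]=0
cs,_=cv2.findContours(m,0,1);c=max(cs,key=cv2.contourArea)
e=cv2.fitEllipse(cv2.convexHull(c));print(e,cv2.contourArea(c))
print(ray('top',*e[0],45), ray('top',e[0][0]+e[1][0]/2,e[0][1],45))
E
```

```text
((234.9788818359375, 247.38096618652344), (94.88125610351562, 96.99398803710938), 73.85452270507812) 7084.5
[500.74830611  86.62364594  45.        ] [502.85448524 -16.92002896  45.        ]
```

View pics/topz.png

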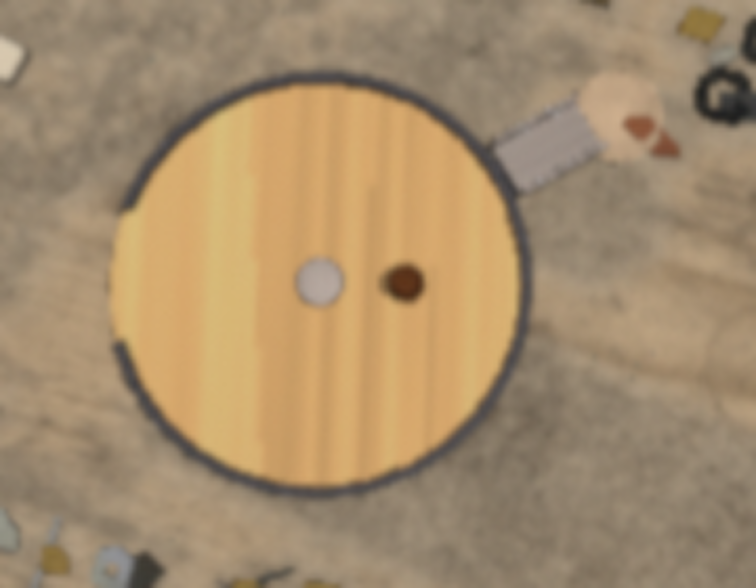

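View pics/scz.png

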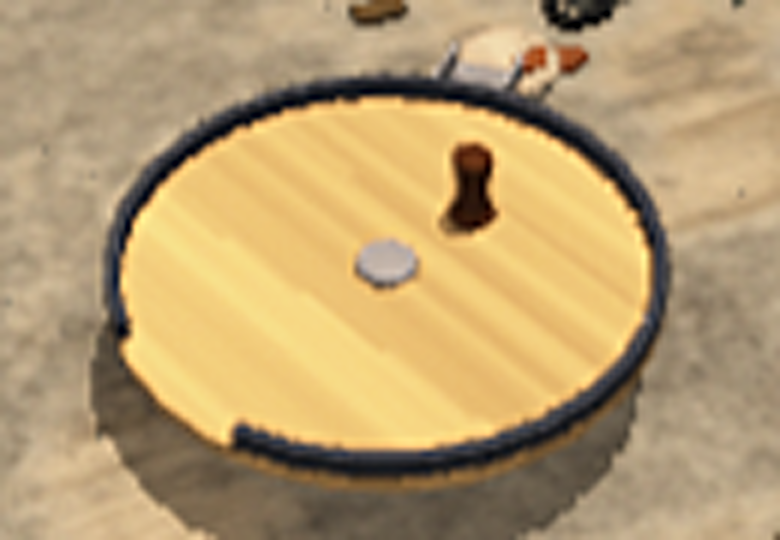

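```bash
python3 - <<'E'
from h import *
Z=lambda a,b:(160+a/4.2-.5+.12,180+b/4.2-.38)
S=lambda a,b:(210+a/6-.42,205+b/6-.42)
h1=ray('top',*Z(320,282),50);h2=ray('scene',*S(386,260),50)
pg=ray('top',*Z(405,283),79);pg2=ray('scene',*S(472,148),79); pf=ray('scene',*S(470,218),45)
print('hub',h1,h2,'peg',pg,pg2,pf)
c=h1
for q in [(127,210),(120,345)]: 
    e=ray('top',*Z(*q),55);d=e-c;print('open end',e,np.hypot(*d[:2]),np.degrees(np.arctan2(d[1],d[0])))
for q in [(127,328),(236,432)]:
    e=ray('scene',*S(*q),55);d=e-h2;print('open end sc',e,np.hypot(*d[:2]),np.degrees(np.arctan2(d[1],d[0])))
for q,z in [((494,148),42),((519,193),42),((582,102),25),((603,148),25),((540,147),33)]:
    e=ray('top',*Z(*q),z);d=e-c;print('chute',e,np.hypot(*d[:2]),np.degrees(np.arctan2(d[1],d[0])))
d=pg-c;print('peg ang',np.hypot(*d[:2]),np.degrees(np.arctan2(d[1],d[0])))
print('bar',ray('top',154,190,16),'tin/cup',ray('top',388,277,54),ray('top',149,122,25))
E
```

```text
hub [501.7623381   84.45124919  50.        ] [502.29117848  84.64877945  50.        ] peg [499.98393469  39.57663377  79.        ] [504.94063802  36.91594363  79.        ] [502.46065702  39.58890448  45.        ]
open end [536.47445719 185.12118096  55.        ] 106.48646099690028 70.97523351012352
open end [467.03836254 185.16604022  55.        ] 106.53273493126395 109.0229302381717
open end sc [534.8038696  185.38657236  55.        ] 105.85451338873635 72.1127373548993
open end sc [466.25244568 187.06626945  55.        ] 108.57316667027574 109.38598383329226
chute [574.95827657  -4.33775011  42.        ] 115.07011690537905 -50.49848787724733
chute [551.28031467 -17.93350443  42.        ] 113.73068089245744 -64.18945329058187
chute [603.74574173 -51.77327025  25.        ] 170.1697220734206 -53.17992985875121
chute [578.80763737 -63.35230148  25.        ] 166.67893606926344 -62.468398931089965
chute [577.39838383 -29.03581804  33.        ] 136.38227832738096 -56.31762234454702
peg ang 44.909841099189606 -92.2694727210774
bar [630.78201066 280.16374139  16.        ] tin/cup [ 442.63421789 -245.40552013   54.        ] [791.85706663 300.83789216  25.        ]
```

>>> drive_tool:
  motion:
    - [[0.0167, 0.0276, -0.0055], [0, 0, -0.0149]]
    - [[0.0167, 0.0276, -0.0055], [0, 0, -0.0149]]
    - [[0.0167, 0.0276, -0.0055], [0, 0, -0.0149]]
    - [[0.0167, 0.0276, -0.0055], [0, 0, -0.0149]]
    - [[0.0167, 0.0276, -0.0055], [0, 0, -0.0149]]
    - [[0.0167, 0.0276, -0.0055], [0, 0, -0.0149]]
    - [[0.0167, 0.0276, -0.0055], [0, 0, -0.0149]]
    - [[0.0167, 0.0276, -0.0055], [0, 0, -0.0149]]
    - [[0.0167, 0.0276, -0.0055], [0, 0, -0.0149]]
    - [[0.0167, 0.0276, -0.0055], [0, 0, -0.0149]]
  claw: 0
  force: 20

```text
time_s: 0.98
ee_pos: [336.1, -272.2, 158.7]
ee_rot: [-180.0, -0.0, -81.5]
force: [-0.9, 0.7, -0.1]
gripper_width: 27.6
```

>>> drive_tool:
  motion:
    - [[0.0167, 0.0276, -0.0055], [0, 0, -0.0149]]
    - [[0.0167, 0.0276, -0.0055], [0, 0, -0.0149]]
    - [[0.0167, 0.0276, -0.0055], [0, 0, -0.0149]]
    - [[0.0167, 0.0276, -0.0055], [0, 0, -0.0149]]
    - [[0.0167, 0.0276, -0.0055], [0, 0, -0.0149]]
    - [[0.0167, 0.0276, -0.0055], [0, 0, -0.0149]]
    - [[0.0167, 0.0276, -0.0055], [0, 0, -0.0149]]
    - [[0.0167, 0.0276, -0.0055], [0, 0, -0.0149]]
    - [[0.0167, 0.0276, -0.0055], [0, 0, -0.0149]]
    - [[0.0167, 0.0276, -0.0055], [0, 0, -0.0149]]

```text
time_s: 1.82
ee_pos: [503.2, 3.9, 103.6]
ee_rot: [180.0, -0.0, -90.0]
force: [0.2, -1.2, -0.1]
gripper_width: 0.5
```

>>> drive_tool:
  motion:
    - [[0, 0, -0.008], [0, 0, 0]]
    - [[0, 0, -0.008], [0, 0, 0]]
    - [[0, 0, -0.008], [0, 0, 0]]
    - [[0, 0, -0.008], [0, 0, 0]]
    - [[0, 0, -0.008], [0, 0, 0]]
    - [[0, 0, -0.008], [0, 0, 0]]
    - [[0, 0, -0.004], [0, 0, 0]]
    - [[0, 0, -0.002], [0, 0, 0]]
    - [[0, 0, -0.002], [0, 0, 0]]
    - [[0, 0, -0.001], [0, 0, 0]]

```text
time_s: 2.65
ee_pos: [502.8, 2.2, 46.9]
ee_rot: [-180.0, -0.0, -90.0]
force: [0.7, 0.5, 0.1]
gripper_width: 0.6
```

```bash
cat > ang.py <<'E'
from h import *
import sys
C=np.array([502,84.5]);CH=-57.5
def prof(n,im):
    a=np.arange(-180,180,1.);out=[]
    p=env.camera_params(n);r=[]
    for t in a:
        v=[]
        for rr in (106,107,108.):
            u,w=proj(n,[C[0]+rr*np.cos(np.radians(t)),C[1]+rr*np.sin(np.radians(t)),55],p)
            v.append(im[int(round(w)),int(round(u))].astype(float))
        r.append(np.mean(v,0))
    return a,np.array(r)
def yellow(r): return (r[:,0]-r[:,2]>55)&(r[:,0]>110)
E
python3 - <<'E'
from ang import *
for n in('top','scene'):
    s=env.state();im=env.grab_frame(n);cv2.imwrite(f'pics/{n}1.png',im[:,:,::-1])
    a,r=prof(n,im);y=yellow(r);print(n,s['ee_pos'],s['force'],a[y])
    if n=='scene':print(r[::15].round(),r[255:290:3].round())
E
```

```text
top [502.83895642   2.1609498   46.93436249] [0.74518714 0.49311646 0.08876847] [ 72.  73.  74.  75.  76.  77.  78.  79.  80.  81.  82.  83.  84.  85.
  86.  87.  88.  89.  90.  91.  92.  93.  94.  95.  96.  97.  98.  99.
 100. 101. 102. 103. 104. 105. 106. 107.]
scene [502.78609545   2.20338685  46.90138127] [-0.62876641  0.33186886 -0.67898264] [ 74.  75.  76.  77.  78.  79.  80.  81.  82.  83.  84.  85.  86.  87.
  88.  89.  90.  91.  92.  93.  94.  95.  96.  97.  98.  99. 100. 101.
 102. 103. 104. 105. 106. 107. 108.]
[[ 44.  44.  48.]
 [ 40.  40.  46.]
 [ 49.  44.  45.]
 [ 74.  75.  85.]
 [ 74.  73.  85.]
 [ 31.  32.  38.]
 [ 36.  45.  51.]
 [ 40.  46.  51.]
 [ 71.  71.  69.]
 [ 42.  50.  55.]
 [ 86.  82.  82.]
 [ 83.  79.  80.]
 [ 73.  72.  78.]
 [ 75.  74.  81.]
 [ 69.  70.  77.]
 [ 95.  93.  99.]
 [ 71.  72.  82.]
 [239. 199. 124.]
 [253. 235. 153.]
 [254. 238. 155.]
 [ 66.  70.  80.]
 [ 61.  60.  64.]
 [ 41.  44.  49.]
 [ 41.  42.  47.]] [[239. 199. 124.]
 [255. 241. 160.]
 [254. 237. 158.]
 [254. 238. 155.]
 [254. 235. 154.]
 [253. 235. 153.]
 [253. 233. 152.]
 [253. 233. 150.]
 [253. 235. 153.]
 [253. 234. 151.]
 [254. 238. 155.]
 [240. 189. 120.]]
```

Angle detector agrees in both views: the opening is at 90°. Now a press test, in small steps.

>>> drive_tool:
  motion:
    - [[0, 0, -0.001], [0, 0, 0]]
    - [[0, 0, 0], [0, 0, 0]]
    - [[0, 0, -0.001], [0, 0, 0]]
    - [[0, 0, 0], [0, 0, 0]]
    - [[0, 0, -0.001], [0, 0, 0]]
    - [[0, 0, 0], [0, 0, 0]]
    - [[0, 0, -0.001], [0, 0, 0]]
    - [[0, 0, 0], [0, 0, 0]]
    - [[0, 0, 0], [0, 0, 0]]
    - [[0, 0, 0], [0, 0, 0]]

```text
time_s: 3.58
ee_pos: [504.8, 2.3, 45.2]
ee_rot: [-179.7, -0.0, -90.0]
force: [-0.7, 0.6, 13.4]
gripper_width: 0.6
```

>>> drive_tool:
  motion:
    - [[0, 0, 0.01], [0, 0, 0]]
    - [[0, 0, 0.009], [0, 0, 0]]
    - [[-0.015, 0, 0], [0, 0, 0]]
    - [[-0.015, 0, 0], [0, 0, 0]]
    - [[-0.015, 0, 0], [0, 0, 0]]
    - [[0, 0.012, 0], [0, 0, 0]]
    - [[0, 0.012, 0], [0, 0, 0]]
    - [[0, 0.012, 0], [0, 0, 0]]
    - [[0, 0, 0], [0, 0, 0]]
    - [[0, 0, 0], [0, 0, 0]]

```text
time_s: 4.42
ee_pos: [457.7, 38.4, 62.2]
ee_rot: [-180.0, -0.0, -89.9]
force: [0.5, -0.4, 0.4]
gripper_width: 0.5
```

```bash
python3 - <<'E'
from ang import *
for n in('top','scene'):
    s=env.state();im=env.grab_frame(n);cv2.imwrite(f'pics/{n}2.png',im[:,:,::-1])
    a,r=prof(n,im);y=yellow(r);print(n,s['ee_pos'],s['force'],a[y])
c=cv2.imread('pics/scene2.png')[165:315,180:380];cv2.imwrite('pics/sz2.png',cv2.resize(c,None,fx=4,fy=4,interpolation=cv2.INTER_CUBIC))
E
```

```text
top [457.71910482  38.43734864  62.24589462] [ 0.52098442 -0.40174754  0.39844157] [63. 64. 65. 66. 67. 68. 69. 70. 71. 72. 73. 74. 75. 76. 77. 78. 79. 80.
 81. 82. 83. 84. 85. 86. 87. 88. 89. 90. 91. 92. 93. 94. 95. 96. 97. 98.
 99.]
scene [457.69657101  38.12217471  62.14649802] [0.0027547  0.01825362 0.45938305] [-89.  65.  66.  67.  68.  69.  70.  71.  72.  73.  74.  75.  76.  77.
  78.  79.  80.  81.  82.  83.  84.  85.  86.  87.  88.  89.  90.  91.
  92.  93.  94.  95.  96.  97.  98.  99.]
```

View pics/sz2.png

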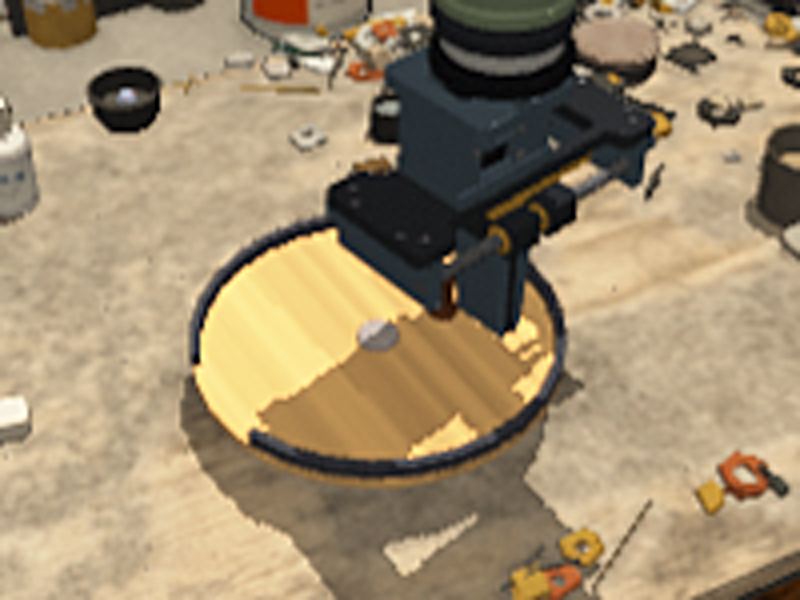

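```bash
python3 - <<'E'
from ang import *
for k in range(6):
    t=env.state()['time_s'];a,r=prof('top',env.grab_frame('top'));y=a[yellow(r)];y=y[(y>30)&(y<140)];print(t,y.min(),y.max())
E
```

```text
4.5167 61.0 98.0
4.5667 61.0 98.0
4.6167 60.0 97.0
4.6667 60.0 95.0
4.7167 59.0 95.0
4.7667 59.0 95.0
```

>>> drive_tool:
  motion:
    - [[0.006, 0, 0], [0, 0, 0]]
    - [[0.01, 0, 0], [0, 0, 0]]
    - [[0.01, 0, 0], [0, 0, 0]]
    - [[0.01, 0, 0], [0, 0, 0]]
    - [[-0.01, 0, 0.005], [0, 0, 0]]
    - [[-0.01, 0, 0.01], [0, 0, 0]]
    - [[0, 0, 0.015], [0, 0, 0]]
    - [[0, -0.012, 0.015], [0, 0, 0]]
    - [[0.01, -0.012, 0], [0, 0, 0]]
    - [[0.01, -0.012, 0], [0, 0, 0]]

```text
time_s: 5.65
ee_pos: [494.5, 1.9, 108.2]
ee_rot: [-179.9, -0.0, -90.0]
force: [0.9, 0.1, 0.6]
gripper_width: 0.5
```

```bash
python3 - <<'E'
from ang import *
print(env.state()['ee_pos'])
for k in range(4):
  for n in('top','scene'):
    t=env.state()['time_s'];im=env.grab_frame(n);a,r=prof(n,im);y=a[yellow(r)];print(n,t,y.astype(int))
    cv2.imwrite(f'pics/{n}3_{k}.png',im[:,:,::-1])
E
```

```text
[494.53393489   1.88028338 108.23250383]
top 5.65 [-161 -160 -159 -158 -157 -156 -155 -154 -153 -152 -151 -150 -149 -148
 -147 -146 -145 -144 -143 -142 -141 -140 -139 -138 -137 -136 -135 -134
 -133 -132 -131 -130 -129 -128 -127 -126 -125]
scene 5.7 [-151 -150 -149 -148 -147 -146 -145 -144 -143 -142 -141 -140 -139 -138
 -137 -136 -135 -134 -133 -132 -131 -130 -129 -128 -127 -126 -125 -124
 -123 -122 -121 -120 -119]
top 5.75 [-142 -141 -140 -139 -138 -137 -136 -135 -134 -133 -132 -131 -130 -129
 -128 -127 -126 -125 -124 -123 -122 -121 -120 -119 -118 -117 -116 -115
 -114 -113]
scene 5.8 [-133 -132 -131 -130 -129 -128 -127 -126 -125 -124 -123 -122 -121 -120
 -119 -118 -117 -116 -115 -114 -113 -112 -111 -110 -109 -106]
top 5.85 [-123 -122 -121 -120 -119 -118 -117 -116 -115]
scene 5.9 [-112 -111 -110 -109 -106]
top 5.95 []
scene 6.0 []
```

```bash
cat > track.py <<'E'
from ang import *
import sys,json
N=int(sys.argv[1]);n='top' if len(sys.argv)<3 else sys.argv[2]
L=[]
for k in range(N):
    t=env.state()['time_s'];a,r=prof(n,env.grab_frame(n));y=yellow(r)
    # circular: full gap 34..40 wide, cyclic runs
    yy=np.r_[y,y];best=None;i=0
    while i<len(yy):
        if yy[i]:
            j=i
            while j<len(yy) and yy[j]: j+=1
            if best is None or j-i>best[1]-best[0]: best=(i,j)
            i=j
        else:i+=1
    if best and 33<=best[1]-best[0]<=40:
        c=(-180+(best[0]+best[1]-1)/2-CH)%360;L.append((t,c))
with open('log.txt','a') as f:
    for t,c in L:f.write(f'{t} {c}\n')
D=np.loadtxt('log.txt')
print('now',env.state()['time_s'],len(L),[(round(t,2),c) for t,c in L[::4]])
from scipy.optimize import least_squares
# model wheel deg
t0=5.65
def mod(p,t): return p[0]+p[1]*p[2]*(1-np.exp(-(t-t0)/p[2]))
def res(p): 
    e=D[:,1]-mod(p,D[:,0]);return (e+180)%360-180
b=None
for w in (3.0,3.3,3.6):
  for tau in(6,8,10):
    s=least_squares(res,[-85.5,np.degrees(w),tau],loss='soft_l1',bounds=([-110,120,5],[-60,250,13]))
    if b is None or s.cost<b.cost:b=s
p=b.x;print('p',p,'cost',b.cost,len(D),'w0',np.radians(p[1]))
now=env.state()['time_s'];print('now wheel',mod(p,now),'w',np.radians(p[1])*np.exp(-(now-t0)/p[2]))
for k in(1,2,3,4):
    x=1-(360*k-p[0])/(p[1]*p[2])
    if x>0: print(k,'t',t0-p[2]*np.log(x),'w',np.radians(p[1])*x)
E
python3 track.py 40
```

```text
now 8.05 19 [(6.6, 86.5), (6.8, 119.5), (7.0, 151.5), (7.2, 183.0), (7.8, 273.0)]
p [-82.49529685 188.8113814    7.89641657] cost 1.3426807771507723 19 w0 3.2953802706970836
now wheel 308.2655295128036 w 2.431689386740517
1 t 8.430335012416583 w 2.3173417153975535
2 t 11.751816095405875 w 1.5216408742406948
3 t 17.595773500854897 w 0.7259400330838358
```

```bash
python3 track.py 70; python3 track.py 60
```

```text
now 11.55 29 [(9.1, 83.5), (9.3, 107.5), (9.5, 130.5), (9.7, 152.5), (9.9, 173.5), (10.1, 194.5), (10.85, 270.0), (11.05, 286.5)]
p [-85.36202657 192.64231841   7.249766  ] cost 5.673737483315494 48 w0 3.362242734872097
now wheel 692.3241357808935 w 1.4900189846331864
1 t 8.434111629109701 w 2.290065545707191
2 t 11.881652008634916 w 1.423391323235021
3 t 18.68729984927532 w 0.5567171007628515
now 14.55 32 [(12.95, 81.5), (13.15, 94.5), (13.35, 108.5), (13.55, 121.0), (13.75, 134.0), (13.95, 146.5), (14.15, 159.0), (14.35, 170.0)]
p [-85.59034722 192.8576216    7.23109504] cost 7.388987317551222 80 w0 3.3660004844802542
now wheel 901.68263819888 w 0.9830745065632527
1 t 8.43363492759838 w 2.2905038087101985
2 t 11.882827972589153 w 1.4215918008638417
3 t 18.714431847359638 w 0.5526797930174847
```

>>> drive_tool:
  motion:
    - [[0, 0, -0.01], [0, 0, 0]]
    - [[0, 0, -0.01], [0, 0, 0]]
    - [[0, 0, -0.01], [0, 0, 0]]
    - [[0, 0, -0.01], [0, 0, 0]]
    - [[0, 0, -0.01], [0, 0, 0]]
    - [[0, 0, -0.005], [0, 0, 0]]
    - [[0, 0, -0.003], [0, 0, 0]]
    - [[0, 0, -0.001], [0, 0, 0]]
    - [[0, 0, 0], [0, 0, 0]]
    - [[0, 0, 0], [0, 0, 0]]

```text
time_s: 15.38
ee_pos: [494.1, 2.3, 48.3]
ee_rot: [-179.9, -0.0, -90.0]
force: [-0.4, -0.0, 0.1]
gripper_width: 0.1
```

```bash
python3 track.py 34 scene; python3 -c "
from workcell import env
s=env.state();print(s['ee_pos'],s['force'])"
```

```text
now 17.0833 27 [(15.38, 225.0), (15.58, 234.5), (15.78, 244.0), (15.98, 253.0), (16.28, 267.0), (16.58, 280.5), (16.78, 288.0)]
p [-86.61765625 193.69136686   7.17323775] cost 14.167727715442997 107 w0 3.3805520844167107
now wheel 1020.5414828154184 w 0.6867096378396826
1 t 8.431737154312742 w 2.2938812009400706
2 t 11.882247067367782 w 1.4179607965923269
3 t 18.78028022367605 w 0.542040392244583
[493.70789517   2.28915773  47.97566268] [0.1605389  0.17997139 0.38483566]
```

```bash
python3 track.py 18 top
```

```text
now 17.9833 0 []
p [-86.61765625 193.69136686   7.17323775] cost 14.167727715442997 107 w0 3.3805520844167107
now wheel 1053.8211084047525 w 0.6057365736653736
1 t 8.431737154312742 w 2.2938812009400706
2 t 11.882247067367782 w 1.4179607965923269
3 t 18.78028022367605 w 0.542040392244583
```

>>> drive_tool:
  motion:
    - [[0, 0, 0], [0, 0, 0]]
    - [[0, 0, 0], [0, 0, 0]]
    - [[0, 0, 0], [0, 0, 0]]
    - [[0, 0, 0], [0, 0, 0]]
    - [[0, 0, 0], [0, 0, 0]]
    - [[0, 0, 0], [0, 0, 0]]
    - [[0, 0, 0], [0, 0, 0]]
    - [[0, 0, 0], [0, 0, 0]]
    - [[0, 0, -0.003], [0, 0, 0]]
    - [[0, 0, -0.0025], [0, 0, 0]]

```text
time_s: 18.82
ee_pos: [496.4, 2.1, 45.1]
ee_rot: [-179.7, -0.0, -90.0]
force: [-3.4, -0.2, 38.0]
gripper_width: 0.5
```

>>> drive_tool:
  motion:
    - [[0, 0, 0], [0, 0, 0]]
    - [[0, 0, 0], [0, 0, 0]]
    - [[0, 0, 0], [0, 0, 0]]
    - [[0, 0, 0], [0, 0, 0]]
    - [[0, 0, 0], [0, 0, 0]]
    - [[0, 0, 0], [0, 0, 0]]
    - [[0, 0, 0], [0, 0, 0]]
    - [[0, 0, 0], [0, 0, 0]]
    - [[0, 0, 0], [0, 0, 0]]
    - [[0, 0, 0], [0, 0, 0]]

```text
time_s: 19.65
ee_pos: [496.6, 2.1, 45.2]
ee_rot: [-179.6, -0.0, -90.0]
force: [-0.6, -0.7, 19.1]
gripper_width: 0.3
```

```bash
python3 - <<'E'
from ang import *
for n in('top','scene'):
    s=env.state();im=env.grab_frame(n);cv2.imwrite(f'pics/{n}4.png',im[:,:,::-1])
    a,r=prof(n,im);y=yellow(r);print(n,s['time_s'],s['ee_pos'],s['force'],a[y])
c=cv2.imread('pics/scene4.png')[165:315,180:380];c2=cv2.imread('pics/top4.png')[170:320,150:350];cv2.imwrite('pics/sz4.png',cv2.resize(np.hstack([c,c2]),None,fx=2,fy=2,interpolation=cv2.INTER_CUBIC))
E
```

```text
top 19.65 [496.58884652   2.08410066  45.23697927] [-0.59621638 -0.66603432 19.06062454] []
scene 19.7 [496.58669868   2.08133197  45.22336431] [-0.41888074 -0.67726959 18.8088713 ] []
```

View pics/sz4.png

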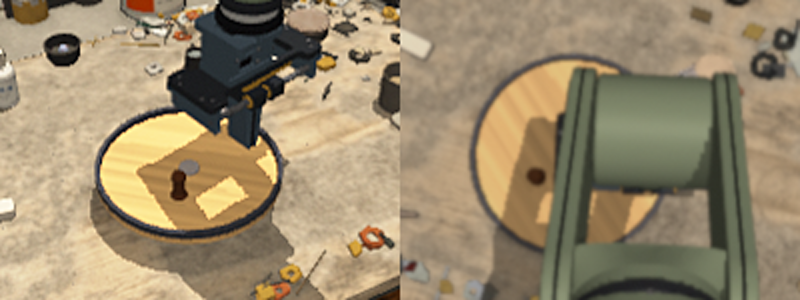

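```bash
python3 - <<'E'
from h import *
C=np.array([502,84.5])
for n,w,k in(('top',(205,245,232,272),0),('scene',(258,240,282,275),0)):
    im=env.grab_frame(n);u0,v0,u1,v1=w
    c=im[v0:v1,u0:u1].astype(int);m=((c[:,:,0]<125)&(c[:,:,2]<55)).astype(np.uint8)
    nn,l,st,ce=cv2.connectedComponentsWithStats(m);i=1+np.argmax(st[1:,4]);print(n,st[i],ce[i])
    for v in (0,):
        if n=='top': P=ray(n,u0+ce[i][0],v0+ce[i][1],72)
        else: P=ray(n,u0+ce[i][0],v0+ce[i][1],62)
        d=P[:2]-C;print(P,np.hypot(*d),np.degrees(np.arctan2(d[1],d[0])))
s=env.state();print(s['time_s'],s['force'])
E
```

```text
top [ 8  9 10  9 75] [12.64 12.88]
[475.89161149 120.19175365  72.        ] 44.22159233728219 126.18533496862364
scene [  7  10   9  15 106] [10.87735849 17.56603774]
[476.29611569 122.08267784  62.        ] 45.531827793251836 124.36935751464054
19.85 [-0.58816968  0.11546382 16.50367558]
```

```bash
python3 -c "
from workcell import env
env.job_done()"
```

```text
the job is handed in; nothing more can be done
```

I flicked the peg once with the shut fingers. The table then spun freely at about 3.3 rad/s and the opening passed the chute untouched twice. On the third pass, at about 0.55 rad/s, I braked it with a fingertip pressed on the plate, 83 mm from the axis. I handed the job in at about 20 s; no verdict was reported.

**Stop angle:** At the last check the arm hid the opening, so I worked out its position from the peg. It stands 2–4° from facing the chute, about 4–7 mm off, against the 22 mm allowed. The two camera views agree to about 2°.

**Force:** The fingertip was pressing with 16–19 N at the end, well clear of the peg. The force was still falling slightly, after a peak reading of 38 N at the moment of braking.

**Side effect:** A press test before the flick dragged the table a little clockwise (about 0.2 rad/s). I flicked while it was still drifting slowly.

**Not checked:** I didn't re-measure the dish, cup, tin and bar at the end; the path was planned clear of them.

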